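Set two display lights by their flush slide switches

TASK

Set the display lights for the evening: nudge the orange light's switch one click, from off to low (the middle notch), without ever letting it run on to high, and slide the blue light's switch from high all the way back to off. Use a gentle touch on the switches, leave them clicked home in their notches, and do not disturb the things lying around.

Things in the scene. Friction and masses are not known exactly. Their poses are not given: they have to be found in the camera images.
- lamp_orange: Fixed grey display light with an ORANGE band and switch: flat case 90 (x) x 130 (y) x 30 mm tilted 15 deg on a steel foot, about 58 mm tall. Origin: centre of the foot's underside on the counter; z up, x from its low front edge to its high back edge, y to the left seen from the front. Control face's outward normal: (-0.259, 0, 0.966) in this frame. Switch sizes: see the point and joint entries.
- lamp_orange_face (a point): Centre of the case's sloped control face, at (-3.9, 0, 46.5) mm in the light's frame. Over it sits a black switch plate, 40 mm up the slope x 72 mm along y. Its flat top stands 1 to 6 mm proud of this point along the normal, unknown, different on each light and run: feel for it; it does not give below 40 N. Marks beside the slider: dot = off (y -7 mm), one bar = low (y 0), two bars = high (y +7).
- lamp_orange_switch (a joint): Travel of the orange slider along the light's y (m): 0 off, 0.007 low, 0.014 high; starts off. The slider lies flush in the plate, centred up the slope; its one white ridge is 16 mm long up the slope, 3 mm thick along y, 5 mm proud, at y = -7 mm + this value from the face point. About 5 N leaves a notch; past 3.5 mm it snaps on into the next notch, before that it springs back.
- lamp_blue: The same light with a BLUE band and blue switch; all dimensions, frame and marks as for lamp_orange.
- lamp_blue_switch (a joint): Travel of the blue slider along that light's y (m): 0 off, 0.007 low, 0.014 high; the same ridge and detent as the orange one. Starts at high.
- lamp_blue_face (a point): Centre of the blue light's sloped control face; everything as at lamp_orange_face, but its plate height is its own.
- wax_tin: Bystander: round yellow tin, 62 mm across, 25 mm high, loose between the two lights; origin at the centre of its underside.
- spool_red: Bystander: upright wooden spool of red thread, 40 mm across, 60 mm high, loose behind the lights; origin at the centre of its underside.
- pliers: Bystander: blue-handled pliers, 168 x 49 x 15 mm, lying loose in front of the lights; origin at the centre of their underside.
- block_wood: Bystander: wood block 60 x 110 x 35 mm, loose behind the lights; origin at the centre of its underside.

How it is judged:
By the outcome, as a careful person would: the job done as asked, in the order asked, and still so for the second after the job is handed in, with the robot touching nothing.
It also fails if it takes over 54 s, if anything falls off the work surface, if the arm or the gripper's body presses on something with over 40 N, if the wrist force passes 120 N, or if a joint passes its speed limit or range.

ROBOT

A 6-joint arm with a two-finger parallel gripper is mounted at the origin on a cart in front of the work surface, level with it; the furniture and walls round the work are solid. World frame = base frame: x ahead of the robot, y to its left, z up, the work surface at z = 0. Lengths are in mm, angles in degrees, forces in N, time in s.
With the tool pointing down it reaches from about 400 to 825 mm from the base axis. Payload 7 kg.
Tool frame: the origin (TCP) lies at the very end of the fingers, on their centre line; the grasp point (between the pads) lies 19 mm behind it; y points along the fingers, z is the direction in which the jaws open and shut, and the axes are right-handed (so a half turn about y gives the same grasp; the last joint's range is limited). The gripper opens to 88 mm and grips with 3 to 60 N. Pads are 19 mm wide; open, the fingers measure 130 mm over their backs; the gripper's body (78 mm by 193 mm) begins 47 mm behind the grasp point.
Start: joints at [-47.263, 20.546, 0.682, 0, -70.136, -16.507], TCP at [298.305, -605.483, 226.561] pointing down, gripper open.
Joint ranges: [-176.03, 176.03], [-82.01, 121.73], [-58.28, 71.71], [-173.87, 95.51], [-174.79, -0.11], [-173.66, 173.66]. Speed limits (degrees/s): [136.94, 136.94, 172.46, 180, 180, 180].

INTERFACE

Orientations are given as a 3x3 rotation matrix whose columns are the frame's x, y, z axes.
In Python, from cell import manip, imaging, order gives the robot as it stands.
- The arm moves only by the tool move_arm, never from a script. Its argument "targets" is a list of rows, each an object of numbers: "dx", "dy", "dz": the shift along the tool's x, y, z in mm; "wx", "wy", "wz": the turn, a rotation vector about the tool's x, y, z in rad. A call has 1 to 8 rows; each row is the pose to reach, as a shift and turn from the pose commanded when the call began, along the tool's axes at that moment; what a row does not reach only later rows make up. A row lasts 1/12 s, in which the tool goes at most 41.7 mm and 7.16 degrees, less where a joint would pass 70% of its speed; a pose out of reach is approached as far as the arm can. A call with a gripper value outside its range is refused whole. "grip" is the opening, from 0 (shut) to 1 (fully open), set as the call begins (left out, the last holds). The fingers move at their own pace and stop on an object; "newtons" is the grip in N (left out, the last holds). Time passes only in rows, so rows that repeat a pose let the fingers close. It gives the time, the measured TCP pose, the force and the opening at its end, in the units of the state.
- manip.read_state(): the state, without advancing time (a new reading comes with each control period).
- imaging.snapshot(name): name is "scene" or "top"; returns the picture (400x640x3 uint8, red, green, blue); there is no depth.
- imaging.camera_params(name): a dict with "camera_matrix" (3x3 intrinsics, pixels), "camera_from_world" (4x4, takes a point from world to camera coordinates). Camera axes: x right, y down, z forward; pixel columns grow to the right and rows downward; lengths in mm; the calibration is good to about 2 mm. A picture is of the moment at which its call begins. camera_params takes no time and is no camera call.
- order.close_job(): hands the job in, once; it reports no verdict.
The state is a dict: "time_s": time; "qpos": joint angles; "dq": joint speeds; "effort": joint torques, N m; "eef_pos": TCP position; "tcp_rot": TCP orientation; "force": force on the tool from outside, world axes, zero at the start; "wrist_torque": the same for the moment, N m; "opening": opening from 0.0 (shut) to 1.0 (fully open).
Only numpy, scipy, OpenCV 4.12 (cv2) and the standard library are available. Lean on these libraries where they do the work, as an engineer would, in place of code of your own. Each camera call takes 0.05 s, during which the arm holds its last target.

## Working session

There is one attempt and no reset: what is moved stays moved. The work goes in short steps, Python scripts to look and compute and a tool call to move; the robot and the scene stay as the last step left them, time stands still between calls to the robot, and variables do not carry over. Pictures are saved under pics/ and viewed, and the job is handed in when it is done.

Besides the shell and the picture viewer there is one more tool, called after "Request:" as name(argument=value, ...), one argument or row to a line, values as JSON. move_arm: Moves the arm, as the interface text tells. Its arguments: {"type":"object","properties":{"targets":{"type":"array"},"grip":{"type":"number"},"newtons":{"type":"number"}},"required":["targets"]}

```bash
mkdir -p pics; ls
python3 - <<'E'
from cell import manip, imaging
import cv2
s=manip.read_state(); print(s['time_s'],s['eef_pos'],s['tcp_rot'],s['force'],s['opening'])
for n in ("scene","top"):
    im=imaging.snapshot(n); cv2.imwrite(f'pics/{n}0.png',im[:,:,::-1]); p=imaging.camera_params(n); print(n,p['camera_matrix'],p['camera_from_world'])
E
```

```text
pics
0.0 [ 298.09863177 -605.0481395   225.63313072] [[ 8.97072828e-01 -8.64896884e-04 -4.41881878e-01]
 [ 4.41882703e-01  1.44379335e-03  8.97071676e-01]
 [-1.37888379e-04 -9.99998584e-01  1.67737076e-03]] [-0.09014743 -0.04334366  0.89938216] 1.0012187598002547
scene [[437.64679963   0.         313.40784528]
 [  0.         437.64679963 199.22787819]
 [  0.           0.           1.        ]] [[ 8.22153928e-01 -5.69232799e-01 -6.07772478e-03 -4.32417207e+02]
 [-3.76879905e-01 -5.36271286e-01 -7.55231517e-01  2.47211102e+02]
 [ 4.26643241e-01  6.23207131e-01 -6.55429948e-01  7.35919430e+02]
 [ 0.00000000e+00  0.00000000e+00  0.00000000e+00  1.00000000e+00]]
top [[451.09244931   0.         316.67845291]
 [  0.         451.09244931 198.56550402]
 [  0.           0.           1.        ]] [[-1.01082546e-02 -9.99895412e-01  1.03435572e-02 -1.76454591e+00]
 [-9.92799209e-01  8.80067755e-03 -1.19466646e-01  5.30321467e+02]
 [ 1.19363121e-01 -1.14766747e-02 -9.92784333e-01  8.63259494e+02]
 [ 0.00000000e+00  0.00000000e+00  0.00000000e+00  1.00000000e+00]]
```

View pics/scene0.png

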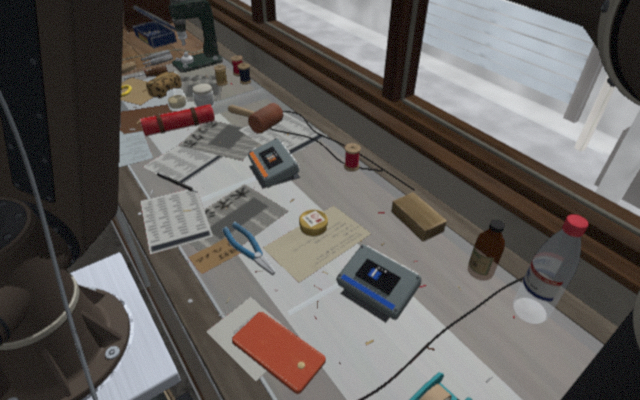

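View pics/top0.png

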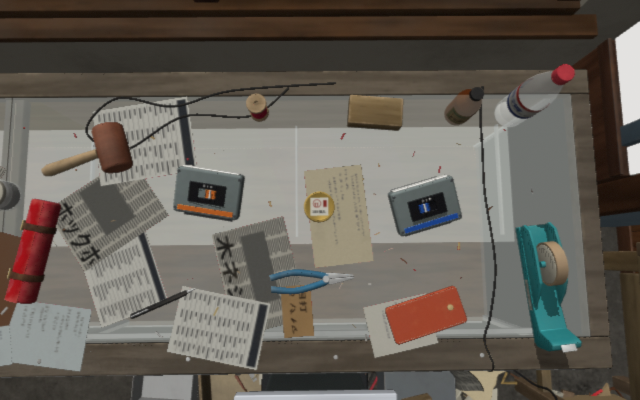

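The top view shows the orange light at about (208,193), the blue one at (425,205) and the tin at (319,207). Next I'll enlarge these.

Run:
```python
import cv2,numpy as np
im=cv2.imread('pics/top0.png')
a=im[155:230,165:255]; b=im[165:245,380:470]
f=lambda c:cv2.resize(c,None,fx=8,fy=8,interpolation=cv2.INTER_CUBIC)
cv2.imwrite('pics/o.png',f(a)[:600]); cv2.imwrite('pics/b.png',f(b[:75]))
```

```text
(no output)
```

View pics/o.png

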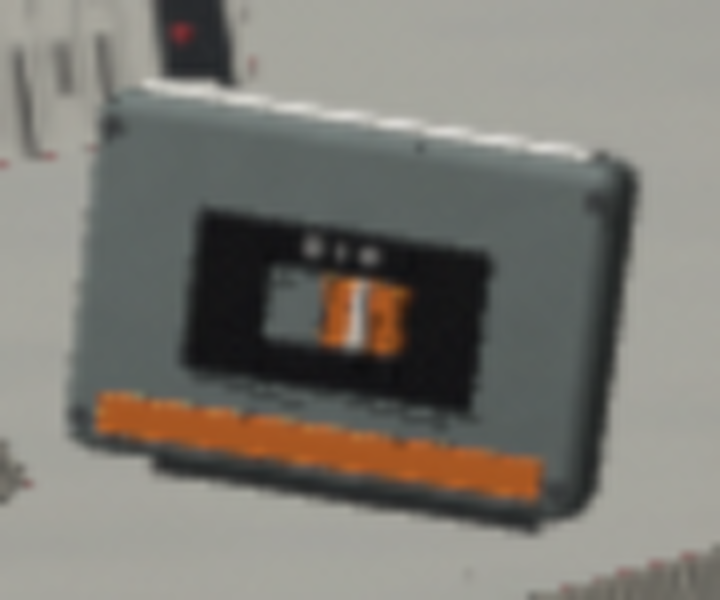

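View pics/b.png

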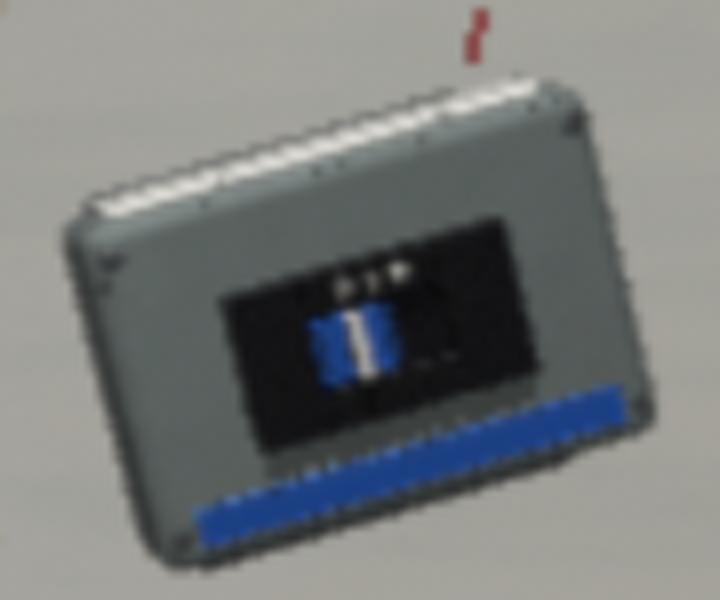

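Orange plate corners in the crop are (203,210), (490,255), (472,412) and (185,368), with the ridge at (357,315). Blue plate corners are (222,298), (502,217), (540,372) and (262,452), with the ridge at (362,343). Next, the scene-view crops.

Run:
```python
import cv2,numpy as np
im=cv2.imread('pics/scene0.png')
a=im[130:195,240:310]; b=im[235:325,330:430]
cv2.imwrite('pics/o2.png',cv2.resize(a,None,fx=9,fy=9,interpolation=cv2.INTER_CUBIC)); cv2.imwrite('pics/b2.png',cv2.resize(b,None,fx=6,fy=6,interpolation=cv2.INTER_CUBIC))
```

```text
(no output)
```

View pics/o2.png

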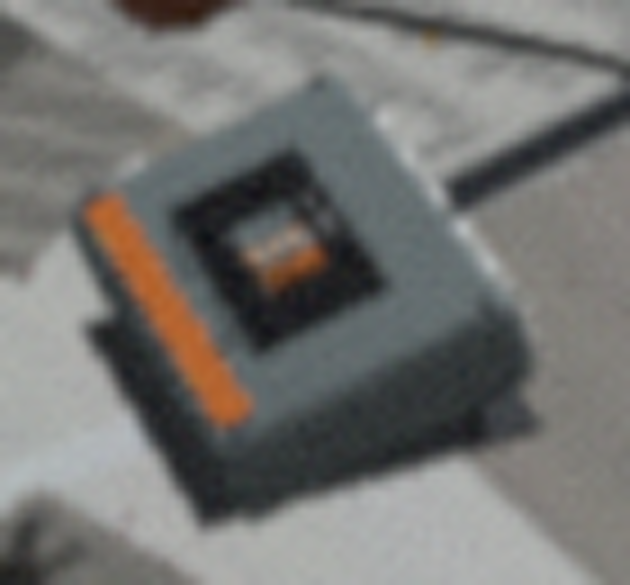

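View pics/b2.png

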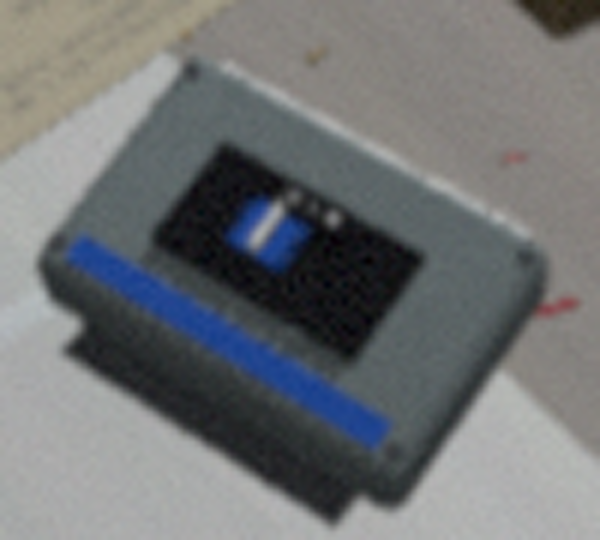

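```bash
cat > h.py <<'E'
import numpy as np
from scipy.optimize import least_squares
from scipy.spatial.transform import Rotation as R
from cell import manip, imaging
T15=np.radians(15)
def axes(yaw):
    Z=R.from_euler('z',yaw).as_matrix()
    u=Z@np.array([np.cos(T15),0,np.sin(T15)]); v=Z@np.array([0,1.,0]); n=Z@np.array([-np.sin(T15),0,np.cos(T15)])
    return Z,u,v,n
def face(x,y,yaw): return np.array([x,y,0])+axes(yaw)[0]@np.array([-3.9,0,46.5])
def proj(cam,P):
    p=imaging.camera_params(cam); P=np.atleast_2d(P)
    c=P@p['camera_from_world'][:3,:3].T+p['camera_from_world'][:3,3]; q=c@p['camera_matrix'].T
    return q[:,:2]/q[:,2:]
def goal(L,s,h,gap):  # TCP at ridge travel s (mm), height gap above plate top
    x,y,yaw=L; Z,u,v,n=axes(yaw)
    p=face(x,y,yaw)+v*(s-7)+n*(h+gap); Rt=np.column_stack([u,-n,v]); return p,Rt
def delta(p,Rt,st=None):
    st=st or manip.read_state(); R0=np.array(st['tcp_rot']); 
    return R0.T@(p-st['eef_pos']), R.from_matrix(R0.T@Rt).as_rotvec()
E
cat > fit.py <<'E'
from h import *
px=lambda c,o,s:np.array(o)+(np.array(c,float)+.5)/s-.5
uv=[(20,36),(20,-36),(-20,-36),(-20,36)]
D={'orange':dict(top=px([(203,210),(490,255),(472,412),(185,368)],(165,155),8),scene=px([(295,152),(385,285),(262,352),(175,213)],(240,130),9),rt=px([(357,315)],(165,155),8),s=0),
'blue':dict(top=px([(222,298),(502,217),(540,372),(262,452)],(380,165),8),scene=px([(225,145),(425,258),(352,362),(155,243)],(330,235),6),rt=px([(362,343)],(380,165),8),s=14)}
for k,d in D.items():
  for cams in (('top','scene'),('top',),('scene',)):
    def res(q):
        x,y,yaw,h=q; Z,u,v,n=axes(yaw); f=face(x,y,yaw)
        P=np.array([f+a*u+b*v+n*h for a,b in uv])
        r=[(proj(c,P)-d[c]).ravel() for c in cams]
        return np.concatenate(r+[[(h-3.5)/1.5*.5]])
    o=least_squares(res,[500,0,0,3.5],x_scale=[100,100,.1,1]); x,y,yaw,h=o.x
    Z,u,v,n=axes(yaw); f=face(x,y,yaw)
    print(k,cams,o.x.round(3),np.degrees(yaw).round(2),'rms',np.sqrt(np.mean(o.fun**2)).round(2),'face',f.round(1),'ridge px pred',proj('top',f+v*(d['s']-7)+n*(h+5)).round(2),d['rt'])
    if len(cams)==2: print(o.fun.round(2))
E
python3 fit.py
python3 - <<'E'
from h import *
for i in range(3): s=manip.read_state(); print(s['eef_pos'],s['force'])
E
```

```text
orange ('top', 'scene') [ 5.44821e+02  2.06289e+02 -1.70000e-01  1.75000e-01] -9.72 rms 0.59 face [541.  206.9  46.5] ridge px pred [[209.89 194.09]] [[209.1875 193.9375]]
[ 0.1  -0.64  0.74 -0.39  0.37  0.08 -0.03 -0.28 -0.39 -0.71  0.41 -0.13
 -0.83  0.1  -1.33 -0.24 -1.11]
orange ('top',) [ 5.44604e+02  2.06079e+02 -1.63000e-01  3.14100e+00] -9.36 rms 0.29 face [540.8 206.7  46.5] ridge px pred [[209.61 194.38]] [[209.1875 193.9375]]
orange ('scene',) [ 5.44350e+02  2.01141e+02 -1.84000e-01  3.02100e+00] -10.53 rms 0.5 face [540.5 201.9  46.5] ridge px pred [[212.11 194.54]] [[209.1875 193.9375]]
blue ('top', 'scene') [ 5.15386e+02 -2.21401e+02  2.77000e-01  1.13800e+00] 15.86 rms 0.4 face [ 511.6 -222.5   46.5] ridge px pred [[424.91 207.66]] [[424.8125 207.4375]]
[ 0.17 -0.12  0.31 -0.36  0.24 -0.27  0.1   0.08 -0.24 -0.43  0.24  0.18
  0.09  0.32 -1.02 -0.44 -0.79]
blue ('top',) [ 5.15402e+02 -2.20295e+02  2.73000e-01  3.34900e+00] 15.65 rms 0.14 face [ 511.6 -221.3   46.5] ridge px pred [[424.69 207.82]] [[424.8125 207.4375]]
blue ('scene',) [ 5.15081e+02 -2.22471e+02  2.81000e-01  2.73900e+00] 16.09 rms 0.44 face [ 511.3 -223.6   46.5] ridge px pred [[425.75 207.94]] [[424.8125 207.4375]]
[ 298.11358298 -605.11212048  225.71098958] [ 0.09821641  0.22646628 -0.67714799]
[ 298.11358298 -605.11212048  225.71098958] [ 0.09821641  0.22646628 -0.67714799]
[ 298.11358298 -605.11212048  225.71098958] [ 0.09821641  0.22646628 -0.67714799]
```

Request:
move_arm(
  targets=[
    {"dx": 0, "dy": 0, "dz": 0},
  ],
  grip=0.25,
  newtons=3,
)

```text
$.targets[0]: bad value
```

```bash
cat >> h.py <<'E'
OR=(544.7,206.0,-0.166); BL=(515.4,-220.7,0.275)
E
python3 - <<'E'
from h import *
for g in (100,):
    p,Rt=goal(OR,0,3.5,g); print(p,delta(p,Rt))
E
```

```text
[513.27740424 204.16703113 146.47332302] (array([550.63705232,  80.10127078, 630.78478584]), array([-0.0830296 ,  0.61991045, -0.25384292]))
```

Request:
move_arm(
  targets=[
    {"dx": 0, "dy": 0, "dz": 0, "wx": 0, "wy": 0, "wz": 0},
  ],
  grip=0.25,
  newtons=3,
)

```text
time_s: 0.18
eef_pos: [298.2, -605.2, 226.0]
tcp_rot: [[0.897, -0.001, -0.442], [0.442, 0.001, 0.897], [-0.0, -1.0, 0.001]]
force: [-0.2, -0.5, 0.3]
opening: 0.968
```

Request:
move_arm(
  targets=[
    {"dx": 551, "dy": 0, "dz": 631, "wx": -0.08, "wy": 0.62, "wz": -0.25},
    {"dx": 551, "dy": 0, "dz": 631, "wx": -0.08, "wy": 0.62, "wz": -0.25},
    {"dx": 551, "dy": 0, "dz": 631, "wx": -0.08, "wy": 0.62, "wz": -0.25},
    {"dx": 551, "dy": 0, "dz": 631, "wx": -0.08, "wy": 0.62, "wz": -0.25},
    {"dx": 551, "dy": 0, "dz": 631, "wx": -0.08, "wy": 0.62, "wz": -0.25},
    {"dx": 551, "dy": 0, "dz": 631, "wx": -0.08, "wy": 0.62, "wz": -0.25},
    {"dx": 551, "dy": 0, "dz": 631, "wx": -0.08, "wy": 0.62, "wz": -0.25},
    {"dx": 551, "dy": 0, "dz": 631, "wx": -0.08, "wy": 0.62, "wz": -0.25},
  ],
)

```text
time_s: 0.85
eef_pos: [383.2, -283.0, 226.9]
tcp_rot: [[0.953, 0.254, 0.166], [-0.161, -0.042, 0.986], [0.257, -0.966, 0.001]]
force: [1.6, 0.3, 0.1]
opening: 0.383
```

Run:
```python
from h import *
p,Rt=goal(OR,0,3.5,100); print(p,delta(p,Rt))
```

```text
[513.27740424 204.16703113 146.47332302] (array([ 24.83645432,  90.21394607, 501.94586408]), array([-0.00048178, -0.00130031, -0.00193083]))
```

Request:
move_arm(
  targets=[
    {"dx": 25, "dy": 20, "dz": 502, "wx": 0, "wy": 0, "wz": 0},
    {"dx": 25, "dy": 20, "dz": 502, "wx": 0, "wy": 0, "wz": 0},
    {"dx": 25, "dy": 20, "dz": 502, "wx": 0, "wy": 0, "wz": 0},
    {"dx": 25, "dy": 20, "dz": 502, "wx": 0, "wy": 0, "wz": 0},
    {"dx": 25, "dy": 20, "dz": 502, "wx": 0, "wy": 0, "wz": 0},
    {"dx": 25, "dy": 20, "dz": 502, "wx": 0, "wy": 0, "wz": 0},
    {"dx": 25, "dy": 20, "dz": 502, "wx": 0, "wy": 0, "wz": 0},
    {"dx": 25, "dy": 20, "dz": 502, "wx": 0, "wy": 0, "wz": 0},
  ],
)

```text
time_s: 1.52
eef_pos: [457.4, 42.7, 218.7]
tcp_rot: [[0.953, 0.253, 0.164], [-0.159, -0.04, 0.986], [0.257, -0.966, 0.002]]
force: [1.5, -0.3, 0.2]
opening: 0.25
```

Run:
```python
from h import *
p,Rt=goal(OR,0,3.5,40); print(p,delta(p,Rt))
```

```text
[528.59307729 201.60101629  88.51777344] (array([  9.24508986, 137.42431441, 168.21352695]), array([-0.00209902,  0.00090084, -0.00221844]))
```

Request:
move_arm(
  targets=[
    {"dx": 9, "dy": 80, "dz": 168, "wx": -0.002, "wy": 0, "wz": -0.002},
    {"dx": 9, "dy": 80, "dz": 168, "wx": -0.002, "wy": 0, "wz": -0.002},
    {"dx": 9, "dy": 80, "dz": 168, "wx": -0.002, "wy": 0, "wz": -0.002},
    {"dx": 9, "dy": 80, "dz": 168, "wx": -0.002, "wy": 0, "wz": -0.002},
    {"dx": 9, "dy": 120, "dz": 168, "wx": -0.002, "wy": 0, "wz": -0.002},
    {"dx": 9, "dy": 137, "dz": 168, "wx": -0.002, "wy": 0, "wz": -0.002},
    {"dx": 9, "dy": 137, "dz": 168, "wx": -0.002, "wy": 0, "wz": -0.002},
    {"dx": 9, "dy": 137, "dz": 168, "wx": -0.002, "wy": 0, "wz": -0.002},
  ],
)

```text
time_s: 2.18
eef_pos: [527.7, 197.7, 86.5]
tcp_rot: [[0.954, 0.251, 0.166], [-0.159, -0.048, 0.986], [0.255, -0.967, -0.006]]
force: [-0.6, -1.2, 1.0]
opening: 0.254
```

Run:
```python
from h import *
import cv2
p,Rt=goal(OR,0,3.5,10); print(p,delta(p,Rt)); print(manip.read_state()['force'])
im=imaging.snapshot('scene')[:,:,::-1]; t=imaging.snapshot('top')[:,:,::-1]
f=lambda c:cv2.resize(c,(400,400),interpolation=cv2.INTER_CUBIC)
cv2.imwrite('pics/m1.png',np.hstack([f(im[110:210,220:320]),f(t[140:240,160:260])]))
```

```text
[536.25091382 200.31800887  59.53999865] (array([ 0.83088527, 28.12939692,  4.16007252]), array([ 0.00548792,  0.00104717, -0.00388041]))
[-0.58653506 -1.2034168   1.03437503]
```

View pics/m1.png

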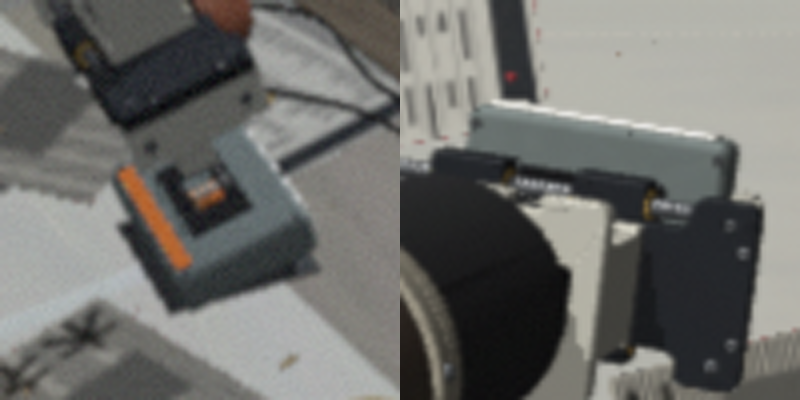

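The scene view shows the tool above the orange light with the ridge in clear view. The top view is blocked by the wrist. Settling lower.

Request:
move_arm(
  targets=[
    {"dx": 0, "dy": 7, "dz": 0, "wx": 0, "wy": 0, "wz": 0},
    {"dx": 0, "dy": 14, "dz": 0, "wx": 0, "wy": 0, "wz": 0},
    {"dx": 0, "dy": 20, "dz": 0, "wx": 0, "wy": 0, "wz": 0},
    {"dx": 0, "dy": 20, "dz": 0, "wx": 0, "wy": 0, "wz": 0},
    {"dx": 0, "dy": 20, "dz": 0, "wx": 0, "wy": 0, "wz": 0},
    {"dx": 0, "dy": 20, "dz": 0, "wx": 0, "wy": 0, "wz": 0},
  ],
)

```text
time_s: 2.78
eef_pos: [533.7, 197.9, 68.9]
tcp_rot: [[0.953, 0.254, 0.166], [-0.16, -0.044, 0.986], [0.257, -0.966, -0.001]]
force: [0.6, -0.3, -0.6]
opening: 0.249
```

Run:
```python
from h import *
import cv2
p,Rt=goal(OR,0,3.5,0); print(p,delta(p,Rt)); print(manip.read_state()['force'])
im=imaging.snapshot('scene')[:,:,::-1]
f=lambda c:cv2.resize(c,(600,600),interpolation=cv2.INTER_CUBIC)
cv2.imwrite('pics/m2.png',f(im[120:200,235:315]))
s=manip.read_state(); print(s['eef_pos'], s['force'])
```

```text
[538.80352599 199.89033973  49.88074039] (array([-0.36567448, 19.62451538,  2.85175623]), array([ 0.00141163, -0.00011321, -0.00140225]))
[ 0.59340007 -0.26264328 -0.56008551]
[533.70656722 198.05282526  68.99313908] [ 0.19920312 -0.09326913  0.27981115]
```

View pics/m2.png

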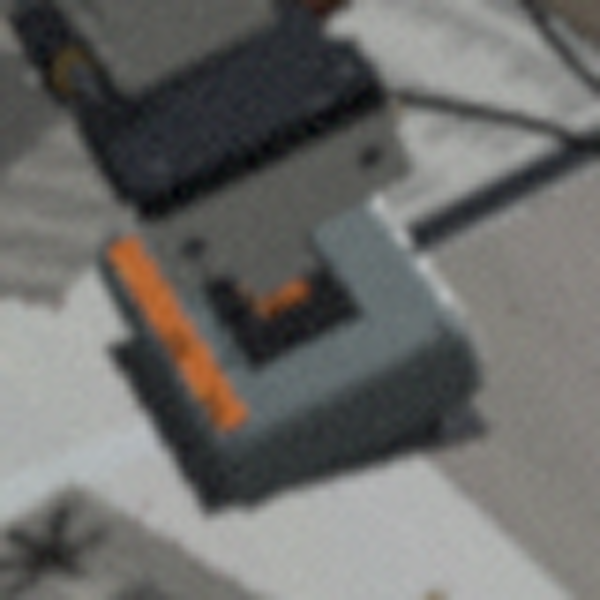

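Request:
move_arm(
  targets=[
    {"dx": 0, "dy": 3, "dz": 2.8, "wx": 0, "wy": 0, "wz": 0},
    {"dx": 0, "dy": 7, "dz": 2.8, "wx": 0, "wy": 0, "wz": 0},
    {"dx": 0, "dy": 11, "dz": 2.8, "wx": 0, "wy": 0, "wz": 0},
    {"dx": 0, "dy": 13, "dz": 2.8, "wx": 0, "wy": 0, "wz": 0},
    {"dx": 0, "dy": 14.5, "dz": 2.8, "wx": 0, "wy": 0, "wz": 0},
    {"dx": 0, "dy": 14.5, "dz": 2.8, "wx": 0, "wy": 0, "wz": 0},
    {"dx": 0, "dy": 14.5, "dz": 2.8, "wx": 0, "wy": 0, "wz": 0},
  ],
)

```text
time_s: 3.42
eef_pos: [538.4, 199.8, 55.7]
tcp_rot: [[0.954, 0.25, 0.165], [-0.159, -0.043, 0.986], [0.254, -0.967, -0.001]]
force: [-0.1, 0.7, 0.2]
opening: 0.251
```

Request:
move_arm(
  targets=[
    {"dx": 0, "dy": 0.8, "dz": 0, "wx": 0, "wy": 0, "wz": 0},
    {"dx": 0, "dy": 1.5, "dz": 0, "wx": 0, "wy": 0, "wz": 0},
    {"dx": 0, "dy": 1.5, "dz": 0, "wx": 0, "wy": 0, "wz": 0},
    {"dx": 0, "dy": 1.5, "dz": 0, "wx": 0, "wy": 0, "wz": 0},
  ],
)

```text
time_s: 3.75
eef_pos: [538.9, 199.8, 54.7]
tcp_rot: [[0.954, 0.25, 0.164], [-0.159, -0.043, 0.986], [0.254, -0.967, -0.001]]
force: [-0.2, 0.0, 0.4]
opening: 0.248
```

```bash
cat >> h.py <<'E'
def rel(L,st=None):
    st=st or manip.read_state(); Z,u,v,n=axes(L[2]); d=np.array(st['eef_pos'])-face(*L); F=np.array(st['force'])
    print('t',round(st['time_s'],2),'u,s,n',(d@u).round(2),(d@v+7).round(2),(d@n).round(2),'F u,v,n',(F@u).round(2),(F@v).round(2),(F@n).round(2),'tq',np.round(st['wrist_torque'],2),'op mm',round(st['opening']*88,2))
E
python3 -c "
from h import *
rel(OR)"
```

```text
t 3.75 u,s,n 1.36 -0.08 8.07 F u,v,n -0.13 -0.0 0.47 tq [0.11 0.8  0.01] op mm 21.83
```

Request:
move_arm(
  targets=[
    {"dx": 0, "dy": 0.8, "dz": 0, "wx": 0, "wy": 0, "wz": 0},
    {"dx": 0, "dy": 1.5, "dz": 0, "wx": 0, "wy": 0, "wz": 0},
    {"dx": 0, "dy": 1.5, "dz": 0, "wx": 0, "wy": 0, "wz": 0},
  ],
)

```text
time_s: 4.0
eef_pos: [539.4, 199.6, 53.3]
tcp_rot: [[0.954, 0.249, 0.164], [-0.159, -0.043, 0.986], [0.253, -0.967, -0.001]]
force: [0.2, 0.5, 0.0]
opening: 0.251
```

Request:
move_arm(
  targets=[
    {"dx": 0, "dy": 0.5, "dz": 0, "wx": 0, "wy": 0, "wz": 0},
    {"dx": 0, "dy": 1, "dz": 0, "wx": 0, "wy": 0, "wz": 0},
    {"dx": 0, "dy": 1, "dz": 0, "wx": 0, "wy": 0, "wz": 0},
  ],
)

```text
time_s: 4.25
eef_pos: [539.8, 199.5, 52.5]
tcp_rot: [[0.955, 0.249, 0.164], [-0.158, -0.042, 0.986], [0.252, -0.968, -0.001]]
force: [0.2, -0.7, 0.1]
opening: 0.249
```

```bash
python3 -c "
from h import *
rel(OR)"
```

```text
t 4.25 u,s,n 1.7 -0.18 5.76 F u,v,n 0.28 -0.63 0.05 tq [0.13 0.79 0.05] op mm 21.87
```

Request:
move_arm(
  targets=[
    {"dx": -0.1, "dy": 0.5, "dz": 0, "wx": 0, "wy": 0, "wz": 0},
    {"dx": -0.1, "dy": 1, "dz": 0, "wx": 0, "wy": 0, "wz": 0},
    {"dx": -0.1, "dy": 1, "dz": 0, "wx": 0, "wy": 0, "wz": 0},
  ],
)

```text
time_s: 4.5
eef_pos: [540.1, 199.5, 51.7]
tcp_rot: [[0.955, 0.248, 0.164], [-0.158, -0.042, 0.986], [0.252, -0.968, -0.001]]
force: [0.9, -0.6, 0.5]
opening: 0.25
```

Request:
move_arm(
  targets=[
    {"dx": -0.1, "dy": 0.5, "dz": 0, "wx": 0, "wy": 0, "wz": 0},
    {"dx": -0.1, "dy": 1, "dz": 0, "wx": 0, "wy": 0, "wz": 0},
    {"dx": -0.1, "dy": 1, "dz": 0, "wx": 0, "wy": 0, "wz": 0},
  ],
)

```text
time_s: 4.75
eef_pos: [540.3, 199.4, 50.9]
tcp_rot: [[0.955, 0.248, 0.164], [-0.158, -0.042, 0.986], [0.251, -0.968, -0.001]]
force: [0.5, 0.4, -0.3]
opening: 0.252
```

```bash
python3 -c "
from h import *
rel(OR)"
```

```text
t 4.75 u,s,n 1.8 -0.25 4.05 F u,v,n 0.37 0.43 -0.39 tq [ 0.07  0.84 -0.03] op mm 22.16
```

Request:
move_arm(
  targets=[
    {"dx": 0, "dy": 0.5, "dz": 0, "wx": 0, "wy": 0, "wz": 0},
    {"dx": 0, "dy": 1, "dz": 0, "wx": 0, "wy": 0, "wz": 0},
    {"dx": 0, "dy": 1, "dz": 0, "wx": 0, "wy": 0, "wz": 0},
  ],
)

```text
time_s: 5.0
eef_pos: [540.7, 199.3, 50.1]
tcp_rot: [[0.955, 0.247, 0.164], [-0.158, -0.042, 0.987], [0.251, -0.968, -0.001]]
force: [0.5, -0.1, 0.6]
opening: 0.25
```

Request:
move_arm(
  targets=[
    {"dx": 0, "dy": 0.4, "dz": 0, "wx": 0, "wy": 0, "wz": 0},
    {"dx": 0, "dy": 0.8, "dz": 0, "wx": 0, "wy": 0, "wz": 0},
    {"dx": 0, "dy": 0.8, "dz": 0, "wx": 0, "wy": 0, "wz": 0},
  ],
)

```text
time_s: 5.25
eef_pos: [540.9, 199.3, 49.6]
tcp_rot: [[0.955, 0.247, 0.164], [-0.158, -0.042, 0.987], [0.251, -0.968, -0.001]]
force: [-2.4, 1.7, 2.0]
opening: 0.253
```

```bash
python3 -c "
from h import *
rel(OR)"
```

```text
t 5.25 u,s,n 2.05 -0.25 2.71 F u,v,n -2.09 1.25 2.61 tq [ 0.17  1.49 -0.03] op mm 22.27
```

Request:
move_arm(
  targets=[
    {"dx": -0.5, "dy": -1.3, "dz": 0.2, "wx": 0, "wy": 0, "wz": 0},
    {"dx": -0.5, "dy": -1.3, "dz": 0.2, "wx": 0, "wy": 0, "wz": 0},
    {"dx": -0.5, "dy": -1.3, "dz": 0.2, "wx": 0, "wy": 0, "wz": 0},
    {"dx": -0.5, "dy": -1.3, "dz": 0.2, "wx": 0, "wy": 0, "wz": 0},
  ],
)

```text
time_s: 5.58
eef_pos: [540.2, 199.6, 50.6]
tcp_rot: [[0.955, 0.247, 0.164], [-0.158, -0.042, 0.987], [0.251, -0.968, -0.001]]
force: [0.4, 0.2, -0.6]
opening: 0.252
```

Request:
move_arm(
  targets=[
    {"dx": 0, "dy": 0, "dz": 0, "wx": 0, "wy": 0, "wz": 0},
    {"dx": 0, "dy": 0, "dz": 0, "wx": 0, "wy": 0, "wz": 0},
    {"dx": 0, "dy": 0, "dz": 0, "wx": 0, "wy": 0, "wz": 0},
    {"dx": 0, "dy": 0, "dz": 0, "wx": 0, "wy": 0, "wz": 0},
    {"dx": 0, "dy": 0, "dz": 0, "wx": 0, "wy": 0, "wz": 0},
    {"dx": 0, "dy": 0, "dz": 0, "wx": 0, "wy": 0, "wz": 0},
  ],
  grip=0.1,
  newtons=3,
)

```text
time_s: 6.08
eef_pos: [540.2, 199.6, 50.6]
tcp_rot: [[0.955, 0.247, 0.164], [-0.158, -0.042, 0.987], [0.251, -0.968, -0.001]]
force: [-0.2, 0.6, -0.7]
opening: 0.098
```

```bash
python3 -c "
from h import *
rel(OR)"
```

```text
t 6.08 u,s,n 1.56 -0.07 3.86 F u,v,n -0.49 0.59 -0.63 tq [ 0.09  0.81 -0.02] op mm 8.62
```

Request:
move_arm(
  targets=[
    {"dx": 0, "dy": 0, "dz": 0.5, "wx": 0, "wy": 0, "wz": 0},
    {"dx": 0, "dy": 0, "dz": 1, "wx": 0, "wy": 0, "wz": 0},
    {"dx": 0, "dy": 0, "dz": 1.5, "wx": 0, "wy": 0, "wz": 0},
    {"dx": 0, "dy": 0, "dz": 1.5, "wx": 0, "wy": 0, "wz": 0},
    {"dx": 0, "dy": 0, "dz": 1.5, "wx": 0, "wy": 0, "wz": 0},
  ],
)

```text
time_s: 6.5
eef_pos: [540.4, 201.1, 50.6]
tcp_rot: [[0.955, 0.247, 0.164], [-0.158, -0.042, 0.987], [0.251, -0.968, -0.001]]
force: [0.1, -0.1, -0.1]
opening: 0.099
```

Request:
move_arm(
  targets=[
    {"dx": 0, "dy": 0, "dz": 0.5, "wx": 0, "wy": 0, "wz": 0},
    {"dx": 0, "dy": 0, "dz": 1, "wx": 0, "wy": 0, "wz": 0},
    {"dx": 0, "dy": 0, "dz": 1, "wx": 0, "wy": 0, "wz": 0},
  ],
)

```text
time_s: 6.75
eef_pos: [540.6, 202.2, 50.6]
tcp_rot: [[0.955, 0.247, 0.164], [-0.158, -0.042, 0.987], [0.251, -0.968, -0.001]]
force: [0.8, 0.5, 0.7]
opening: 0.101
```

```bash
python3 -c "
from h import *
rel(OR)"
```

```text
t 6.75 u,s,n 1.58 2.54 3.87 F u,v,n 0.87 0.65 0.49 tq [0.06 0.81 0.01] op mm 8.91
```

Request:
move_arm(
  targets=[
    {"dx": 0, "dy": 0, "dz": 0.5, "wx": 0, "wy": 0, "wz": 0},
    {"dx": 0, "dy": 0, "dz": 1, "wx": 0, "wy": 0, "wz": 0},
    {"dx": 0, "dy": 0, "dz": 1, "wx": 0, "wy": 0, "wz": 0},
  ],
)

```text
time_s: 7.0
eef_pos: [540.8, 203.2, 50.7]
tcp_rot: [[0.955, 0.247, 0.164], [-0.158, -0.042, 0.987], [0.251, -0.968, -0.001]]
force: [0.3, -0.6, 1.1]
opening: 0.098
```

Request:
move_arm(
  targets=[
    {"dx": 0, "dy": 0, "dz": 0.5, "wx": 0, "wy": 0, "wz": 0},
    {"dx": 0, "dy": 0, "dz": 1, "wx": 0, "wy": 0, "wz": 0},
    {"dx": 0, "dy": 0, "dz": 1, "wx": 0, "wy": 0, "wz": 0},
  ],
)

```text
time_s: 7.25
eef_pos: [540.9, 204.0, 50.6]
tcp_rot: [[0.955, 0.247, 0.164], [-0.158, -0.042, 0.987], [0.251, -0.968, -0.001]]
force: [-0.1, 0.4, 0.5]
opening: 0.098
```

```bash
python3 -c "
from h import *
rel(OR)"
```

```text
t 7.25 u,s,n 1.51 4.4 3.85 F u,v,n -0.04 0.42 0.52 tq [ 0.    0.82 -0.03] op mm 8.6
```

Request:
move_arm(
  targets=[
    {"dx": 0, "dy": 0, "dz": 0.5, "wx": 0, "wy": 0, "wz": 0},
    {"dx": 0, "dy": 0, "dz": 0.8, "wx": 0, "wy": 0, "wz": 0},
    {"dx": 0, "dy": 0, "dz": 0.8, "wx": 0, "wy": 0, "wz": 0},
  ],
)

```text
time_s: 7.5
eef_pos: [540.9, 204.4, 50.6]
tcp_rot: [[0.955, 0.247, 0.164], [-0.158, -0.043, 0.986], [0.25, -0.968, -0.002]]
force: [-0.7, -1.8, 1.5]
opening: 0.102
```

```bash
python3 -c "
from h import *
import cv2
rel(OR)
im=imaging.snapshot('scene')[:,:,::-1]
cv2.imwrite('pics/m3.png',cv2.resize(im[130:190,240:300],(600,600),interpolation=cv2.INTER_CUBIC))
"
```

```text
t 7.5 u,s,n 1.49 4.83 3.82 F u,v,n 0.04 -1.93 1.49 tq [-0.68  0.6  -0.15] op mm 8.99
```

View pics/m3.png

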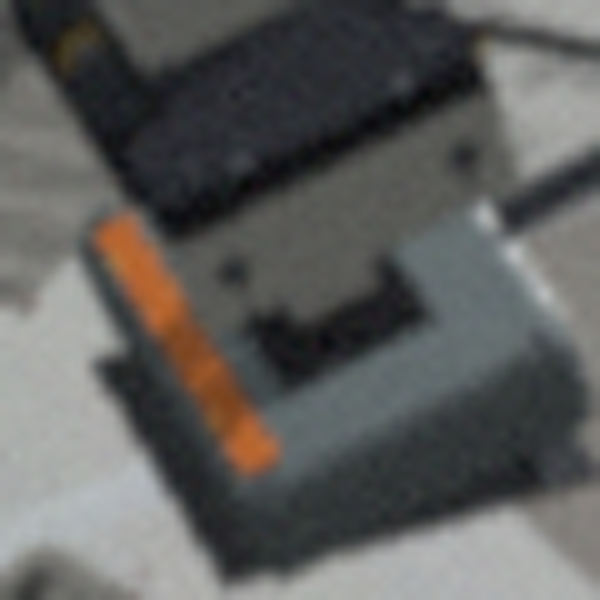

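The scene view is masked by the fingers, but the force of -1.9 N along the slider and the torque jump show the finger has reached the ridge (s≈4.6). Pushing on in small steps.

Request:
move_arm(
  targets=[
    {"dx": 0, "dy": 0, "dz": 0.4, "wx": 0, "wy": 0, "wz": 0},
    {"dx": 0, "dy": 0, "dz": 0.8, "wx": 0, "wy": 0, "wz": 0},
    {"dx": 0, "dy": 0, "dz": 1.2, "wx": 0, "wy": 0, "wz": 0},
    {"dx": 0, "dy": 0, "dz": 1.2, "wx": 0, "wy": 0, "wz": 0},
  ],
)

```text
time_s: 7.88
eef_pos: [541.1, 205.4, 50.6]
tcp_rot: [[0.955, 0.246, 0.164], [-0.158, -0.043, 0.986], [0.25, -0.968, -0.002]]
force: [0.7, -5.3, 2.5]
opening: 0.101
```

```bash
python3 -c "
from h import *
rel(OR)"
```

```text
t 7.88 u,s,n 1.47 5.81 3.82 F u,v,n 2.17 -5.13 1.96 tq [-1.65  0.53 -0.41] op mm 8.9
```

Request:
move_arm(
  targets=[
    {"dx": 0, "dy": 0, "dz": 0.4, "wx": 0, "wy": 0, "wz": 0},
    {"dx": 0, "dy": 0, "dz": 0.8, "wx": 0, "wy": 0, "wz": 0},
    {"dx": 0, "dy": 0, "dz": 1.2, "wx": 0, "wy": 0, "wz": 0},
    {"dx": 0, "dy": 0, "dz": 1.2, "wx": 0, "wy": 0, "wz": 0},
  ],
)

```text
time_s: 8.22
eef_pos: [541.5, 207.3, 50.6]
tcp_rot: [[0.955, 0.247, 0.163], [-0.158, -0.041, 0.987], [0.25, -0.968, -0.001]]
force: [-0.5, -1.8, -0.5]
opening: 0.097
```

```bash
python3 -c "
from h import *
rel(OR)"
```

```text
t 8.22 u,s,n 1.55 7.79 3.86 F u,v,n -0.35 -1.88 -0.46 tq [-0.33  1.05 -0.13] op mm 8.53
```

Request:
move_arm(
  targets=[
    {"dx": 0, "dy": 0, "dz": 0.4, "wx": 0, "wy": 0, "wz": 0},
    {"dx": 0, "dy": 0, "dz": 0.8, "wx": 0, "wy": 0, "wz": 0},
    {"dx": 0, "dy": 0, "dz": 0.8, "wx": 0, "wy": 0, "wz": 0},
  ],
)

```text
time_s: 8.47
eef_pos: [542.0, 209.0, 51.0]
tcp_rot: [[0.955, 0.248, 0.163], [-0.157, -0.04, 0.987], [0.251, -0.968, 0.0]]
force: [0.3, 0.6, -0.1]
opening: 0.101
```

```bash
python3 -c "
from h import *
rel(OR)"
```

```text
t 8.47 u,s,n 1.89 9.47 4.12 F u,v,n 0.14 0.61 -0.12 tq [0.15 0.75 0.04] op mm 8.9
```

Force dropped to zero with a forward jump, so it has clicked. Opening and lifting to look.

Request:
move_arm(
  targets=[
    {"dx": 0, "dy": 0, "dz": -0.5, "wx": 0, "wy": 0, "wz": 0},
    {"dx": 0, "dy": -5, "dz": -0.5, "wx": 0, "wy": 0, "wz": 0},
    {"dx": 0, "dy": -20, "dz": -0.5, "wx": 0, "wy": 0, "wz": 0},
    {"dx": 0, "dy": -50, "dz": -0.5, "wx": 0, "wy": 0, "wz": 0},
    {"dx": 0, "dy": -80, "dz": -0.5, "wx": 0, "wy": 0, "wz": 0},
    {"dx": 0, "dy": -110, "dz": -0.5, "wx": 0, "wy": 0, "wz": 0},
  ],
  grip=0.25,
)

```text
time_s: 8.97
eef_pos: [513.5, 212.2, 158.4]
tcp_rot: [[0.956, 0.245, 0.163], [-0.158, -0.041, 0.987], [0.249, -0.969, -0.001]]
force: [0.9, 0.7, -0.4]
opening: 0.249
```

```bash
python3 -c "
from h import *
import cv2
rel(OR)
im=imaging.snapshot('scene')[:,:,::-1]
a=cv2.imread('pics/scene0.png')
f=lambda c:cv2.resize(c[140:180,250:290],(400,400),interpolation=cv2.INTER_CUBIC)
cv2.imwrite('pics/m4.png',np.hstack([f(a),f(im)]))
p,Rt=goal(BL,14,3.5,100); print(p,delta(p,Rt))
"
```

```text
t 8.97 u,s,n 2.0 8.0 115.31 F u,v,n 0.63 0.82 -0.6 tq [0.2  0.64 0.04] op mm 21.87
[ 483.96448721 -222.29619388  146.47332302] (array([  34.46641487,   25.49433296, -436.1522258 ]), array([ 0.10696923, -0.42408312, -0.00333187]))
```

View pics/m4.png

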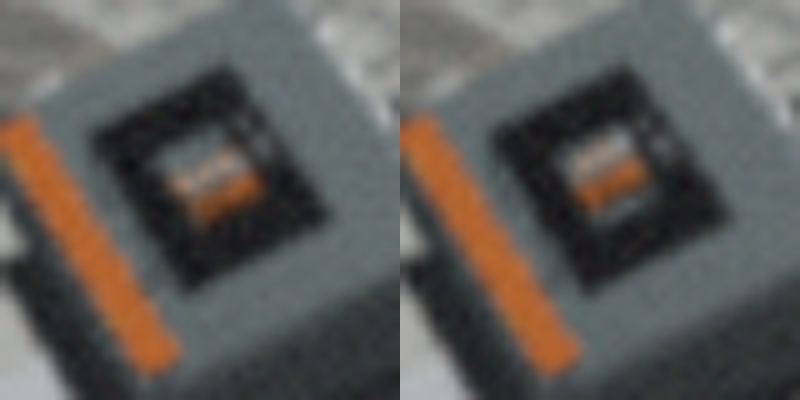

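The slider (right image, about (605,165)) has moved to the middle: grey slot shows at both ends, so orange is at low. On to blue.

Request:
move_arm(
  targets=[
    {"dx": 34, "dy": 0, "dz": -436, "wx": 0.107, "wy": -0.424, "wz": -0.003},
    {"dx": 34, "dy": 0, "dz": -436, "wx": 0.107, "wy": -0.424, "wz": -0.003},
    {"dx": 34, "dy": 0, "dz": -436, "wx": 0.107, "wy": -0.424, "wz": -0.003},
    {"dx": 34, "dy": 0, "dz": -436, "wx": 0.107, "wy": -0.424, "wz": -0.003},
    {"dx": 34, "dy": 0, "dz": -436, "wx": 0.107, "wy": -0.424, "wz": -0.003},
    {"dx": 34, "dy": 0, "dz": -436, "wx": 0.107, "wy": -0.424, "wz": -0.003},
    {"dx": 34, "dy": 0, "dz": -436, "wx": 0.107, "wy": -0.424, "wz": -0.003},
    {"dx": 34, "dy": 0, "dz": -436, "wx": 0.107, "wy": -0.424, "wz": -0.003},
  ],
)

```text
time_s: 9.68
eef_pos: [489.2, -73.4, 163.7]
tcp_rot: [[0.931, 0.246, -0.271], [0.263, 0.066, 0.963], [0.254, -0.967, -0.004]]
force: [1.4, 0.2, -0.4]
opening: 0.251
```

Run:
```python
from h import *
p,Rt=goal(BL,14,3.5,60); print(p,delta(p,Rt))
```

```text
[ 493.92824604 -219.48493312  107.83628997] (array([ -48.26148792,   45.63126067, -141.72932428]), array([ 0.00352083,  0.00049082, -0.00482778]))
```

Request:
move_arm(
  targets=[
    {"dx": -48, "dy": 0, "dz": -142, "wx": 0.003, "wy": 0, "wz": -0.004},
    {"dx": -48, "dy": 0, "dz": -142, "wx": 0.003, "wy": 0, "wz": -0.004},
    {"dx": -48, "dy": 0, "dz": -142, "wx": 0.003, "wy": 0, "wz": -0.004},
    {"dx": -48, "dy": 0, "dz": -142, "wx": 0.003, "wy": 0, "wz": -0.004},
    {"dx": -48, "dy": 30, "dz": -142, "wx": 0.003, "wy": 0, "wz": -0.004},
    {"dx": -48, "dy": 60, "dz": -142, "wx": 0.003, "wy": 0, "wz": -0.004},
    {"dx": -48, "dy": 70, "dz": -142, "wx": 0.003, "wy": 0, "wz": -0.004},
    {"dx": -48, "dy": 70, "dz": -142, "wx": 0.003, "wy": 0, "wz": -0.004},
  ],
)

```text
time_s: 10.35
eef_pos: [498.9, -216.5, 81.1]
tcp_rot: [[0.932, 0.242, -0.27], [0.261, 0.069, 0.963], [0.252, -0.968, 0.002]]
force: [-0.2, 0.6, -0.4]
opening: 0.249
```

Request:
move_arm(
  targets=[
    {"dx": 0, "dy": 0, "dz": 0, "wx": 0, "wy": 0, "wz": 0},
    {"dx": 0, "dy": 0, "dz": 0, "wx": 0, "wy": 0, "wz": 0},
    {"dx": 0, "dy": 0, "dz": 0, "wx": 0, "wy": 0, "wz": 0},
  ],
)

```text
time_s: 10.6
eef_pos: [501.3, -216.7, 85.5]
tcp_rot: [[0.93, 0.249, -0.272], [0.263, 0.068, 0.962], [0.258, -0.966, -0.002]]
force: [0.0, 0.3, 0.3]
opening: 0.251
```

Run:
```python
from h import *
import cv2
p,Rt=goal(BL,14,3.5,0); print(p,delta(p,Rt)); rel(BL)
im=imaging.snapshot('scene')[:,:,::-1]
cv2.imwrite('pics/m5.png',cv2.resize(im[215:325,325:435],(550,550),interpolation=cv2.INTER_CUBIC))
```

```text
[ 508.87388427 -215.26804199   49.88074039] (array([-1.73197925, 36.40284082, -0.58272252]), array([ 0.00217226,  0.00058707, -0.00050149]))
t 10.6 u,s,n 1.75 14.66 39.9 F u,v,n 0.16 0.25 0.29 tq [-0.26  0.8   0.05] op mm 22.07
```

View pics/m5.png

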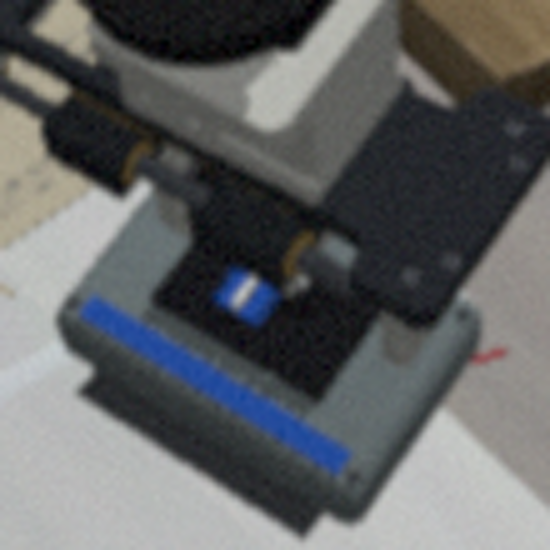

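The fingers hover over blue, with the ridge visible at about (243,292). Descending.

Request:
move_arm(
  targets=[
    {"dx": -1.7, "dy": 8, "dz": -0.6, "wx": 0, "wy": 0, "wz": 0},
    {"dx": -1.7, "dy": 16, "dz": -0.6, "wx": 0, "wy": 0, "wz": 0},
    {"dx": -1.7, "dy": 22, "dz": -0.6, "wx": 0, "wy": 0, "wz": 0},
    {"dx": -1.7, "dy": 26, "dz": -0.6, "wx": 0, "wy": 0, "wz": 0},
    {"dx": -1.7, "dy": 29, "dz": -0.6, "wx": 0, "wy": 0, "wz": 0},
    {"dx": -1.7, "dy": 31, "dz": -0.6, "wx": 0, "wy": 0, "wz": 0},
    {"dx": -1.7, "dy": 32, "dz": -0.6, "wx": 0, "wy": 0, "wz": 0},
    {"dx": -1.7, "dy": 32, "dz": -0.6, "wx": 0, "wy": 0, "wz": 0},
  ],
)

```text
time_s: 11.32
eef_pos: [506.8, -215.8, 52.1]
tcp_rot: [[0.931, 0.246, -0.27], [0.262, 0.068, 0.963], [0.256, -0.967, -0.001]]
force: [0.8, -0.3, -0.2]
opening: 0.246
```

```bash
python3 -c "
from h import *
rel(BL)"
```

```text
t 11.32 u,s,n -1.47 14.04 6.15 F u,v,n 0.65 -0.48 -0.39 tq [-0.35  0.8  -0.01] op mm 21.66
```

Request:
move_arm(
  targets=[
    {"dx": 0.5, "dy": 0.5, "dz": 0, "wx": 0, "wy": 0, "wz": 0},
    {"dx": 0.5, "dy": 0.8, "dz": 0, "wx": 0, "wy": 0, "wz": 0},
    {"dx": 0.5, "dy": 0.8, "dz": 0, "wx": 0, "wy": 0, "wz": 0},
  ],
)

```text
time_s: 11.57
eef_pos: [507.6, -215.6, 51.9]
tcp_rot: [[0.93, 0.247, -0.27], [0.262, 0.068, 0.963], [0.256, -0.967, -0.001]]
force: [-0.4, -0.2, -0.1]
opening: 0.25
```

Request:
move_arm(
  targets=[
    {"dx": 0, "dy": 0.5, "dz": 0, "wx": 0, "wy": 0, "wz": 0},
    {"dx": 0, "dy": 0.8, "dz": 0, "wx": 0, "wy": 0, "wz": 0},
    {"dx": 0, "dy": 0.8, "dz": 0, "wx": 0, "wy": 0, "wz": 0},
  ],
)

```text
time_s: 11.82
eef_pos: [507.7, -215.6, 51.0]
tcp_rot: [[0.931, 0.247, -0.27], [0.262, 0.068, 0.963], [0.256, -0.967, -0.001]]
force: [-0.5, 1.1, -1.0]
opening: 0.25
```

```bash
python3 -c "
from h import *
rel(BL)"
```

```text
t 11.82 u,s,n -0.87 14.01 4.85 F u,v,n -0.45 1.16 -0.91 tq [-0.24  0.83  0.02] op mm 21.97
```

Request:
move_arm(
  targets=[
    {"dx": 0, "dy": 0.5, "dz": 0, "wx": 0, "wy": 0, "wz": 0},
    {"dx": 0, "dy": 0.8, "dz": 0, "wx": 0, "wy": 0, "wz": 0},
    {"dx": 0, "dy": 0.8, "dz": 0, "wx": 0, "wy": 0, "wz": 0},
  ],
)

```text
time_s: 12.07
eef_pos: [507.8, -215.6, 50.7]
tcp_rot: [[0.93, 0.247, -0.271], [0.262, 0.068, 0.963], [0.256, -0.967, -0.001]]
force: [-3.5, 0.3, 6.5]
opening: 0.25
```

Request:
move_arm(
  targets=[
    {"dx": 0, "dy": 0.4, "dz": 0, "wx": 0, "wy": 0, "wz": 0},
    {"dx": 0, "dy": 0.7, "dz": 0, "wx": 0, "wy": 0, "wz": 0},
    {"dx": 0, "dy": 0.7, "dz": 0, "wx": 0, "wy": 0, "wz": 0},
  ],
)

```text
time_s: 12.32
eef_pos: [508.0, -215.6, 50.6]
tcp_rot: [[0.93, 0.247, -0.271], [0.262, 0.068, 0.963], [0.256, -0.967, -0.001]]
force: [-6.5, 1.4, 13.9]
opening: 0.25
```

```bash
python3 -c "
from h import *
rel(BL)"
```

```text
t 12.32 u,s,n -0.76 13.94 4.41 F u,v,n -2.07 3.14 14.93 tq [0.8  1.94 0.33] op mm 22.01
```

Request:
move_arm(
  targets=[
    {"dx": 0.3, "dy": -2.4, "dz": 0, "wx": 0, "wy": 0, "wz": 0},
    {"dx": 0.3, "dy": -2.4, "dz": 0, "wx": 0, "wy": 0, "wz": 0},
    {"dx": 0.3, "dy": -2.4, "dz": 0, "wx": 0, "wy": 0, "wz": 0},
    {"dx": 0.3, "dy": -2.4, "dz": 0, "wx": 0, "wy": 0, "wz": 0},
  ],
)

```text
time_s: 12.65
eef_pos: [507.8, -215.5, 51.7]
tcp_rot: [[0.931, 0.247, -0.27], [0.262, 0.068, 0.963], [0.256, -0.967, -0.001]]
force: [0.1, 0.8, -0.3]
opening: 0.252
```

Request:
move_arm(
  targets=[
    {"dx": 0, "dy": 0, "dz": 0, "wx": 0, "wy": 0, "wz": 0},
    {"dx": 0, "dy": 0, "dz": 0, "wx": 0, "wy": 0, "wz": 0},
    {"dx": 0, "dy": 0, "dz": 0, "wx": 0, "wy": 0, "wz": 0},
    {"dx": 0, "dy": 0, "dz": 0, "wx": 0, "wy": 0, "wz": 0},
    {"dx": 0, "dy": 0, "dz": 0, "wx": 0, "wy": 0, "wz": 0},
    {"dx": 0, "dy": 0, "dz": 0, "wx": 0, "wy": 0, "wz": 0},
  ],
  grip=0.1,
  newtons=3,
)

```text
time_s: 13.15
eef_pos: [507.8, -215.6, 51.9]
tcp_rot: [[0.931, 0.247, -0.27], [0.262, 0.068, 0.963], [0.256, -0.967, -0.001]]
force: [0.2, 0.3, 0.4]
opening: 0.104
```

```bash
python3 -c "
from h import *
rel(BL)"
```

```text
t 13.15 u,s,n -0.58 14.0 5.7 F u,v,n 0.39 0.21 0.27 tq [-0.21  0.79 -0.01] op mm 9.16
```

Request:
move_arm(
  targets=[
    {"dx": 0, "dy": 0, "dz": -0.5, "wx": 0, "wy": 0, "wz": 0},
    {"dx": 0, "dy": 0, "dz": -1, "wx": 0, "wy": 0, "wz": 0},
    {"dx": 0, "dy": 0, "dz": -1.5, "wx": 0, "wy": 0, "wz": 0},
    {"dx": 0, "dy": 0, "dz": -1.5, "wx": 0, "wy": 0, "wz": 0},
  ],
)

```text
time_s: 13.48
eef_pos: [508.2, -217.1, 51.9]
tcp_rot: [[0.931, 0.247, -0.27], [0.262, 0.068, 0.963], [0.256, -0.967, -0.001]]
force: [0.2, 0.6, 0.0]
opening: 0.099
```

Request:
move_arm(
  targets=[
    {"dx": 0, "dy": 0, "dz": -0.5, "wx": 0, "wy": 0, "wz": 0},
    {"dx": 0, "dy": 0, "dz": -1, "wx": 0, "wy": 0, "wz": 0},
    {"dx": 0, "dy": 0, "dz": -1, "wx": 0, "wy": 0, "wz": 0},
  ],
)

```text
time_s: 13.73
eef_pos: [508.5, -218.0, 51.9]
tcp_rot: [[0.931, 0.247, -0.27], [0.262, 0.068, 0.963], [0.256, -0.967, -0.001]]
force: [0.5, 1.0, -0.2]
opening: 0.1
```

Request:
move_arm(
  targets=[
    {"dx": 0, "dy": 0, "dz": -0.5, "wx": 0, "wy": 0, "wz": 0},
    {"dx": 0, "dy": 0, "dz": -1, "wx": 0, "wy": 0, "wz": 0},
    {"dx": 0, "dy": 0, "dz": -1, "wx": 0, "wy": 0, "wz": 0},
  ],
)

```text
time_s: 13.98
eef_pos: [508.7, -218.8, 51.9]
tcp_rot: [[0.931, 0.247, -0.27], [0.262, 0.069, 0.963], [0.256, -0.967, -0.001]]
force: [-0.3, 1.9, 0.5]
opening: 0.095
```

```bash
python3 -c "
from h import *
rel(BL)"
```

```text
t 13.98 u,s,n -0.61 10.71 5.71 F u,v,n 0.34 1.86 0.41 tq [0.68 0.9  0.26] op mm 8.33
```

Request:
move_arm(
  targets=[
    {"dx": 0, "dy": 0, "dz": -0.4, "wx": 0, "wy": 0, "wz": 0},
    {"dx": 0, "dy": 0, "dz": -0.8, "wx": 0, "wy": 0, "wz": 0},
    {"dx": 0, "dy": 0, "dz": -1.2, "wx": 0, "wy": 0, "wz": 0},
    {"dx": 0, "dy": 0, "dz": -1.6, "wx": 0, "wy": 0, "wz": 0},
    {"dx": 0, "dy": 0, "dz": -2, "wx": 0, "wy": 0, "wz": 0},
    {"dx": 0, "dy": 0, "dz": -2, "wx": 0, "wy": 0, "wz": 0},
  ],
)

```text
time_s: 14.48
eef_pos: [509.3, -221.0, 51.9]
tcp_rot: [[0.931, 0.247, -0.271], [0.262, 0.068, 0.963], [0.256, -0.967, -0.001]]
force: [0.2, 1.7, 0.9]
opening: 0.102
```

Request:
move_arm(
  targets=[
    {"dx": 0, "dy": 0, "dz": -0.4, "wx": 0, "wy": 0, "wz": 0},
    {"dx": 0, "dy": 0, "dz": -0.8, "wx": 0, "wy": 0, "wz": 0},
    {"dx": 0, "dy": 0, "dz": -1.2, "wx": 0, "wy": 0, "wz": 0},
    {"dx": 0, "dy": 0, "dz": -1.2, "wx": 0, "wy": 0, "wz": 0},
  ],
)

```text
time_s: 14.82
eef_pos: [509.8, -222.4, 52.0]
tcp_rot: [[0.931, 0.247, -0.27], [0.262, 0.068, 0.963], [0.256, -0.967, -0.001]]
force: [-0.5, 0.7, 0.8]
opening: 0.101
```

```bash
python3 -c "
from h import *
rel(BL)"
```

```text
t 14.82 u,s,n -0.48 6.89 5.8 F u,v,n -0.05 0.79 0.85 tq [-0.22  0.78 -0.05] op mm 8.92
```

First click done. Now on to contact at about s=3.9, then the second click.

Request:
move_arm(
  targets=[
    {"dx": 0, "dy": 0, "dz": -0.7, "wx": 0, "wy": 0, "wz": 0},
    {"dx": 0, "dy": 0, "dz": -1.4, "wx": 0, "wy": 0, "wz": 0},
    {"dx": 0, "dy": 0, "dz": -2.1, "wx": 0, "wy": 0, "wz": 0},
    {"dx": 0, "dy": 0, "dz": -2.8, "wx": 0, "wy": 0, "wz": 0},
    {"dx": 0, "dy": 0, "dz": -3.3, "wx": 0, "wy": 0, "wz": 0},
    {"dx": 0, "dy": 0, "dz": -3.8, "wx": 0, "wy": 0, "wz": 0},
    {"dx": 0, "dy": 0, "dz": -3.8, "wx": 0, "wy": 0, "wz": 0},
  ],
)

```text
time_s: 15.4
eef_pos: [510.6, -225.5, 51.9]
tcp_rot: [[0.931, 0.247, -0.27], [0.262, 0.069, 0.963], [0.256, -0.967, -0.001]]
force: [0.2, 2.0, 1.2]
opening: 0.102
```

Request:
move_arm(
  targets=[
    {"dx": 0, "dy": 0, "dz": -0.4, "wx": 0, "wy": 0, "wz": 0},
    {"dx": 0, "dy": 0, "dz": -0.8, "wx": 0, "wy": 0, "wz": 0},
    {"dx": 0, "dy": 0, "dz": -1.2, "wx": 0, "wy": 0, "wz": 0},
    {"dx": 0, "dy": 0, "dz": -1.6, "wx": 0, "wy": 0, "wz": 0},
    {"dx": 0, "dy": 0, "dz": -2, "wx": 0, "wy": 0, "wz": 0},
    {"dx": 0, "dy": 0, "dz": -2, "wx": 0, "wy": 0, "wz": 0},
  ],
)

```text
time_s: 15.9
eef_pos: [511.2, -227.7, 51.9]
tcp_rot: [[0.931, 0.247, -0.271], [0.262, 0.068, 0.963], [0.256, -0.967, -0.001]]
force: [-0.2, 1.3, 0.6]
opening: 0.1
```

```bash
python3 -c "
from h import *
rel(BL)"
```

```text
t 15.9 u,s,n -0.57 1.42 5.73 F u,v,n 0.31 1.26 0.52 tq [0.58 0.88 0.21] op mm 8.77
```

Request:
move_arm(
  targets=[
    {"dx": 0, "dy": 0, "dz": -0.4, "wx": 0, "wy": 0, "wz": 0},
    {"dx": 0, "dy": 0, "dz": -0.8, "wx": 0, "wy": 0, "wz": 0},
    {"dx": 0, "dy": 0, "dz": -1.2, "wx": 0, "wy": 0, "wz": 0},
    {"dx": 0, "dy": 0, "dz": -1.6, "wx": 0, "wy": 0, "wz": 0},
    {"dx": 0, "dy": 0, "dz": -1.6, "wx": 0, "wy": 0, "wz": 0},
  ],
)

```text
time_s: 16.32
eef_pos: [511.7, -229.4, 51.9]
tcp_rot: [[0.931, 0.247, -0.27], [0.262, 0.068, 0.963], [0.256, -0.967, -0.001]]
force: [0.8, 0.6, -0.0]
opening: 0.097
```

```bash
python3 -c "
from h import *
rel(BL)"
```

```text
t 16.32 u,s,n -0.6 -0.38 5.75 F u,v,n 0.95 0.35 -0.26 tq [-0.2   0.82  0.04] op mm 8.51
```

Force and torque are back to baseline, so it has snapped to off. Lifting clear and looking.

Request:
move_arm(
  targets=[
    {"dx": 0, "dy": 0, "dz": 0, "wx": 0, "wy": 0, "wz": 0},
    {"dx": 0, "dy": -5, "dz": 0, "wx": 0, "wy": 0, "wz": 0},
    {"dx": 0, "dy": -20, "dz": 0, "wx": 0, "wy": 0, "wz": 0},
    {"dx": 0, "dy": -50, "dz": 0, "wx": 0, "wy": 0, "wz": 0},
    {"dx": 0, "dy": -90, "dz": 0, "wx": 0, "wy": 0, "wz": 0},
    {"dx": 0, "dy": -130, "dz": 0, "wx": 0, "wy": 0, "wz": 0},
    {"dx": 0, "dy": -150, "dz": 0, "wx": 0, "wy": 0, "wz": 0},
    {"dx": 0, "dy": -150, "dz": 0, "wx": 0, "wy": 0, "wz": 0},
  ],
  grip=0.25,
)

```text
time_s: 16.98
eef_pos: [476.1, -240.6, 203.3]
tcp_rot: [[0.928, 0.255, -0.271], [0.263, 0.065, 0.963], [0.263, -0.965, -0.007]]
force: [0.3, 0.0, -0.5]
opening: 0.248
```

Request:
move_arm(
  targets=[
    {"dx": 0, "dy": 0, "dz": -240, "wx": 0, "wy": 0, "wz": 0},
    {"dx": 0, "dy": 0, "dz": -240, "wx": 0, "wy": 0, "wz": 0},
    {"dx": 0, "dy": 0, "dz": -240, "wx": 0, "wy": 0, "wz": 0},
    {"dx": 0, "dy": 0, "dz": -240, "wx": 0, "wy": 0, "wz": 0},
    {"dx": 0, "dy": 0, "dz": -240, "wx": 0, "wy": 0, "wz": 0},
    {"dx": 0, "dy": 0, "dz": -240, "wx": 0, "wy": 0, "wz": 0},
    {"dx": 0, "dy": 0, "dz": -240, "wx": 0, "wy": 0, "wz": 0},
    {"dx": 0, "dy": 0, "dz": -240, "wx": 0, "wy": 0, "wz": 0},
  ],
)

```text
time_s: 17.65
eef_pos: [538.9, -471.9, 195.3]
tcp_rot: [[0.932, 0.245, -0.268], [0.259, 0.069, 0.963], [0.254, -0.967, 0.001]]
force: [0.4, 0.8, 0.6]
opening: 0.25
```

```bash
python3 -c "
from h import *
import cv2
print(manip.read_state()['eef_pos'])
t=imaging.snapshot('top')[:,:,::-1]; s=imaging.snapshot('scene')[:,:,::-1]
cv2.imwrite('pics/top9.png',t); cv2.imwrite('pics/scene9.png',s)
f=lambda c:cv2.resize(c,(400,300),interpolation=cv2.INTER_CUBIC)
cv2.imwrite('pics/z9.png',np.vstack([np.hstack([f(t[172:214,180:236]),f(t[184:226,397:453])]),np.hstack([f(s[139:181,242:298]),f(s[249:291,352:408])])]))
"
```

```text
[ 538.91910035 -471.94690886  195.26231512]
```

View pics/z9.png

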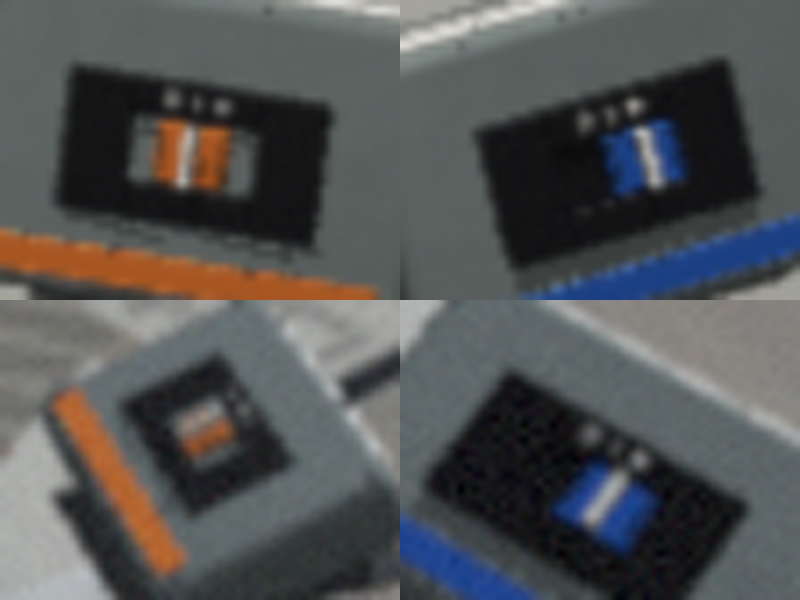

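View pics/top9.png

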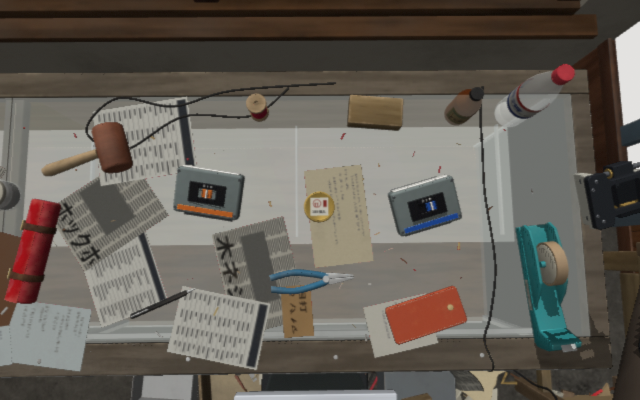

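The orange slider is centred in its slot (low). The blue ridge sits on the right, at the dot mark (off). The tin, spool, block and pliers are where they were. Settling the arm, then handing in.

Request:
move_arm(
  targets=[
    {"dx": 0, "dy": 0, "dz": 0, "wx": 0, "wy": 0, "wz": 0},
    {"dx": 0, "dy": 0, "dz": 0, "wx": 0, "wy": 0, "wz": 0},
    {"dx": 0, "dy": 0, "dz": 0, "wx": 0, "wy": 0, "wz": 0},
    {"dx": 0, "dy": 0, "dz": 0, "wx": 0, "wy": 0, "wz": 0},
  ],
)

```text
time_s: 18.08
eef_pos: [539.7, -469.8, 197.9]
tcp_rot: [[0.93, 0.247, -0.271], [0.263, 0.068, 0.963], [0.257, -0.967, -0.002]]
force: [0.1, -0.9, -0.0]
opening: 0.248
```

```bash
python3 -c "
from cell import order,manip
s=manip.read_state(); print(s['time_s'],s['eef_pos'],s['dq'])
print(order.close_job())"
```

```text
18.0833 [ 539.65690468 -469.76002721  197.8720454 ] [-0.19495019  0.22900133  0.19440806 -0.04620452 -0.00324034  0.04426993]
the job is handed in; nothing more can be done
None
```

Both switches are set: the orange light is at low and the blue light is off. I handed the job in at 18.1 s, with the arm clear of everything.

- **How:** I felt for each plate with at most about 15 N, backed off about 1 mm, and straddled the ridge with the fingers about 9 mm apart. I then pushed in small steps, about 5 N at most in the readings. Orange took one click; blue took two, high to low to off. The second finger stood in the way of the orange slider running on to high.
- **Last checks:** After each final click the force and torque readings returned to baseline. In the final pictures the orange slider is centred in its slot and the blue ridge is at the dot mark. In the top view the tin, spool, pliers and block are where they started.
- **Disagreements:** The orange ridge was about 1.8 mm along the slide from where the camera fit put it, and the two cameras differed by up to 5 mm on that light. I found both ridges by touch, so this made no difference to the result.

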